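# Right the tipped coil and close the coil tray

## Task

One of the three wound coils in the coil bay of the grey tray has tipped over against its neighbour and would foul the cover. While the cover is still open, stand that coil upright on the bay floor between the other two and let go of it; then slide the cover fully home over the bay until its spring catch clicks and holds. All three coils must end up standing upright inside the bay, and the other things on the bench stay where they are.

Things in the scene. Friction and masses are not known exactly. Their poses are not given: they have to be found in the camera images.
- tray: grey sheet-metal tray fixed to the bench, 152 (its x) by 370 (its y) by 72 mm high; origin at the centre of its underside. Walls 5 mm thick, floor 6 mm thick. A wall across its middle (y = 0) makes two bays: the coil bay on the -y side, and on the +y side a bay with flat core sheets, of no concern. Rails on the long walls, up to 82 mm high, guide the cover along y.
- bay_floor (a point): the centre of the coil bay on top of its floor (6 mm above the bench); axes as the tray's. Inside, the bay is 142 mm in x and 177 mm in y, and the walls rise 66 mm above its floor
- cover (a joint): travel of the cover in m: 0 = fully home over the coil bay, 0.184 = fully open; grows towards the tray's +y. It rubs with about 2 N. In the last 15 mm before 0 it must be pushed over a sprung catch (about 15 N in all), which then pulls it home to a firm stop and holds it.
- cover_grip (a point): middle of the top edge of the cover's grip rib: a black upright bar 70 mm long (tray x), 14 mm thick (tray y), 28 mm high, at the centre of the cover plate. The aluminium plate is 148 (x) by 178 (y) by 4 mm; its underside is 73.5 mm and its top 77.5 mm above the bench, the rib's top 105.5 mm. Axes as the tray's.
- coil_tipped: tipped coil, 62 (its x) by 36 (y) by 64 mm high (z, up when upright), 0.25 to 0.5 kg; origin: centre of its underside. Its x ends are cream flanges 36 by 64 mm, black winding between, brass tags on top. It leans about 40 degrees about its x axis, which lies along the tray's x, its top towards the tray's -y against coil_end; its top corner, 72 mm above the bay floor, would foul the cover.
- coil_end: an identical coil, standing upright near the -y end of the coil bay; origin at the centre of its underside, axes as coil_tipped
- coil_mid: an identical coil, standing upright in the coil bay near the wall across the tray's middle; origin at the centre of its underside, axes as coil_tipped
- core_stack: bystander: stack of core sheets, 100 x 120 x 60 mm high, origin at the centre of its underside
- green_spool: bystander: green empty spool, 100 mm across, 80 mm high, standing, origin at the centre of its underside
- varnish_can: bystander: can, 66 mm across, 110 mm high, standing, origin at the centre of its underside
Mind the look-alikes: they are no part of the job. Leave any purple or red look-alike of the coil_tipped alone.

How it is judged (in metres and radians):
On the way, in this order (a step that is already met when the one before it is completed fails the run):
1. the tipped coil stands upright on the bay floor, let go, while the cover is still open (angle between coil_tipped's own z axis and vertical below 0.12 rad and z of coil_tipped in the frame of bay_floor between -0.004 and 0.004 m and x of coil_tipped in the frame of bay_floor between -0.05 and 0.05 m and y of coil_tipped in the frame of bay_floor between -0.085 and 0.085 m and y of coil_tipped in the frame of coil_end above 0.02 m and y of coil_tipped in the frame of coil_mid below -0.02 m and value of joint cover above 0.12 m and contact force between the fingers and coil_tipped below 0.1 N and linear speed of coil_tipped below 0.02 m/s), for 0.2 s.
2. the cover is fully home (value of joint cover below 0.003 m), for 0.2 s.
At the end, for the whole second after the job is handed in: the cover is within 3 mm of fully home, and all three coils stand in the coil bay, within 0.12 rad of upright and within 4 mm of its floor, coil_tipped between the other two, at rest (angle between each of coil_tipped, coil_end, coil_mid's own z axis and vertical below 0.12 rad and z of coil_tipped in the frame of bay_floor between -0.004 and 0.004 m and x of coil_tipped in the frame of bay_floor between -0.05 and 0.05 m and y of coil_tipped in the frame of bay_floor between -0.085 and 0.085 m and y of coil_tipped in the frame of coil_end above 0.02 m and y of coil_tipped in the frame of coil_mid below -0.02 m and z of coil_end in the frame of bay_floor between -0.004 and 0.004 m and x of coil_end in the frame of bay_floor between -0.05 and 0.05 m and y of coil_end in the frame of bay_floor between -0.085 and 0.085 m and z of coil_mid in the frame of bay_floor between -0.004 and 0.004 m and x of coil_mid in the frame of bay_floor between -0.05 and 0.05 m and y of coil_mid in the frame of bay_floor between -0.085 and 0.085 m and value of joint cover below 0.003 m and linear speed of coil_tipped below 0.02 m/s); the robot touches nothing.
It fails at once if another thing on the bench is moved by more than 20 mm (distance of any of core_stack, green_spool, varnish_can from where it was at the start of the episode above 0.02 m).
It also fails if it takes over 53 s, if anything falls off the work surface, if the arm or the gripper's body presses on something with over 40 N, if the wrist force passes 120 N, or if a joint passes its speed limit or range.

## Robot

A 6-joint arm with a two-finger parallel gripper is mounted at the origin on the work surface. World frame = base frame: x ahead of the robot, y to its left, z up, the work surface at z = 0. Lengths are in mm, angles in rad, forces in N, time in s.
With the tool pointing down it reaches from about 350 to 775 mm from the base axis. Payload 7.3 kg.
Tool frame: the origin (TCP) lies at the very end of the fingers, on their centre line; the grasp point (between the pads) lies 19 mm behind it; z points along the fingers, y is the line along which they close (so a half turn about z gives the same grasp; the last joint's range is limited). The gripper opens to 92 mm and grips with 3 to 60 N. Pads are 19 mm wide; open, the fingers measure 130 mm over their backs; the gripper's body (75 mm by 190 mm) begins 47 mm behind the grasp point.
Start: joints at [-1.394, 0.342, 1.524, -0, 1.275, -0.146], TCP at [166.565, -497.897, 226.741] pointing down, gripper open.
Joint ranges: [-2.53, 2.53], [-0.77, 2.02], [0.04, 2.7], [-1, 4.14], [0.28, 2.66], [-3.11, 3.11]. Speed limits (rad/s): [2.57, 2.57, 3.14, 3.14, 3.14, 3.14].

## Interface

Orientations are given as [roll, pitch, yaw] about the fixed x, y, z axes, in that order (R = Rz(yaw) Ry(pitch) Rx(roll)).
In Python, from plant import bot gives the robot as it stands.
- The arm moves only by the tool jog_arm, never from a script. Its argument "targets" is a list of rows, each an object with "xyz": the shift along the tool's x, y, z as a fraction of full scale, a list of three; "spin": the turn about the tool's z as a fraction of full scale. In form: [{"xyz": [x, y, z], "spin": spin}, ...]. A call has exactly 10 rows; each row shifts and turns the commanded pose from where the row before left it, along the tool's axes as they then stand; what a row does not reach is not made up. Full scale, the value 1, is 80 mm for a shift and 0.1 rad for a turn. A row lasts 1/8 s, in which the tool goes at most 62.5 mm and 10.7 degrees, less where a joint would pass 70% of its speed; a pose out of reach is approached as far as the arm can. A call with a number of a shift or a turn outside -1 to 1 is refused whole. A call with a gripper value outside its range is refused whole. "gripper" is the opening in per cent of the stroke, from 0 (shut) to 100 (fully open), set as the call begins (left out, the last holds). The fingers move at their own pace and stop on an object; the grip force is fixed at half the most. Time passes only in rows, so rows that do not move let the fingers close, or fill a call up. It gives the time, the measured TCP pose, the force, the opening and the grip force at its end, in the units of the state.
- bot.get_obs(): the state, without advancing time (a new reading comes with each control period).
- bot.capture(name): name is "scene" or "top" or "wrist"; returns the picture (400x640x3 uint8, blue, green, red); there is no depth.
- bot.get_calibration(name): a dict with "vfov" (degrees; the focal length in pixels is half the picture's height over the tangent of half this angle, whatever the lens; pixels are square), "cx", "cy" (the principal point, pixels), "eye" and "rotation" of the camera in the world. Camera axes: x right, y down, z forward; pixel columns grow to the right and rows downward; lengths in mm; the calibration is good to about 2 mm. A picture is of the moment at which its call begins: read the wrist's pose just before it. get_calibration takes no time and is no camera call; for the wrist camera it gives the pose at the moment of the call.
- bot.close_job(): hands the job in; it is judged then, once.
The state is a dict: "time": time; "joint_positions": joint angles; "dq": joint speeds; "tau": joint torques, N m; "tool_pos": TCP position; "tcp_rot": TCP orientation; "contact_force": force on the tool from outside, world axes, zero at the start; "moment": the same for the moment, N m; "grip_width": finger opening in mm; "finger_force": force on a finger pad.
Only numpy, scipy, OpenCV 4.12 (cv2) and the standard library are available. Lean on these libraries where they do the work, as an engineer would, in place of code of your own. Each camera call takes 0.05 s, during which the arm holds its last target. There are 200 camera calls.

## Working session

There is one attempt and no reset: what is moved stays moved. The work goes in short steps, Python scripts to look and compute and a tool call to move; the robot and the scene stay as the last step left them, time stands still between calls to the robot, and variables do not carry over. Pictures are saved under pics/ and viewed, at most 10 in all, crops included, and the job is handed in when it is done.

Besides the shell and the picture viewer there is one more tool, called after ">>>" in YAML: its name, and indented under it one key for each argument. jog_arm: Moves the arm, as the interface text tells. Shift numbers are shares of 80 mm and turn numbers shares of 0.1 rad, none past 1 either way. Its arguments: {"type":"object","properties":{"targets":{"type":"array","items":{"type":"object","properties":{"xyz":{"type":"array","items":{"type":"number"}},"spin":{"type":"number"}}}},"gripper":{"type":"number"}},"required":["targets"]}

```bash
mkdir -p pics; ls
python3 - <<'E'
from plant import bot
import cv2
for n in("scene","top"):
    cv2.imwrite(f"pics/{n}1.png",bot.capture(n)); c=bot.get_calibration(n); print(n,c)
o=bot.get_obs();print({k:o[k] for k in("time","tool_pos","tcp_rot","grip_width")}); print(bot.get_calibration("wrist"))
E
```

```text
pics
scene {'vfov': 53.146265134188596, 'cx': 319.5985858769835, 'cy': 198.6945064170697, 'eye': array([1260.63862199, -359.50780445,  878.98218089]), 'rotation': array([-2.39888622e+00, -2.53485336e-04,  1.06404152e+00])}
top {'vfov': 51.54286101839045, 'cx': 326.03564583837584, 'cy': 190.68360883945994, 'eye': array([ 393.29288515,   11.59344366, 1402.01466361]), 'rotation': array([-2.96048316, -0.02876836, -1.55364085])}
{'time': 0.1, 'tool_pos': array([ 166.51870224, -497.53768404,  226.14108637]), 'tcp_rot': array([-3.14032070e+00, -1.88372723e-04,  3.22809711e-01]), 'grip_width': 92.08722968726232}
{'vfov': 59.73165669973766, 'cx': 315.30491868650864, 'cy': 198.04451444748304, 'eye': array([ 240.26933417, -470.67249959,  383.87372666]), 'rotation': array([ 2.84358651e+00,  4.57236057e-04, -1.24809627e+00])}
```

View pics/top1.png

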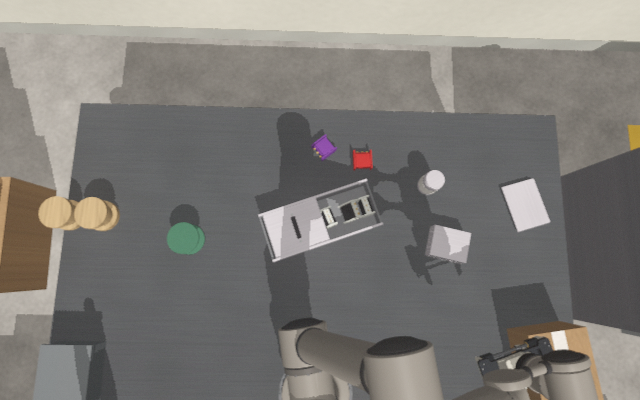

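View pics/scene1.png

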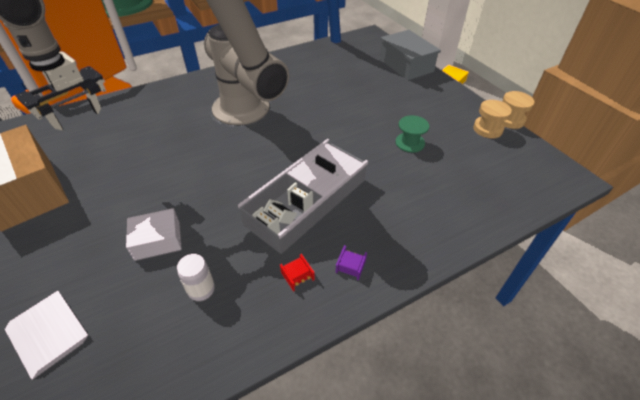

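The top view shows the tray with corners at about (259,213), (367,181), (382,224) and (274,261), and the cover's black rib at (296,227). The coils are at about x 325–370, y 200–215. The purple item at (323,147) and the red one at (362,159) are look-alikes outside the tray, so they stay put. The coil meant is the leaning cream/black one inside the bay. I'll confirm it in a crop.

```bash
cat > h.py <<'E'
import numpy as np, cv2
from scipy.spatial.transform import Rotation as R
def ray(c,u,v):
    f=200/np.tan(np.radians(c["vfov"])/2)
    d=R.from_euler("xyz",c["rotation"]).apply([(u-c["cx"])/f,(v-c["cy"])/f,1]); return np.array(c["eye"]),d
def onz(c,u,v,z):
    e,d=ray(c,u,v); return e+d*(z-e[2])/d[2]
def proj(c,p):
    f=200/np.tan(np.radians(c["vfov"])/2)
    q=R.from_euler("xyz",c["rotation"]).inv().apply(np.asarray(p)-c["eye"]); return q[...,:2]/q[...,2:]*f+[c["cx"],c["cy"]]
E
python3 - <<'E'
from h import *; from plant import bot
t=cv2.imread("pics/top1.png"); s=cv2.imread("pics/scene1.png")
a=cv2.resize(t[170:270,250:390],None,fx=5.5,fy=5.5,interpolation=cv2.INTER_CUBIC)
cv2.imwrite("pics/topc.png",a)
c=bot.get_calibration("top")
for p in[(259,213),(367,181),(382,224),(274,261)]: print(onz(c,*p,82).round(0))
print("rib",onz(c,296,227,105).round(0))
E
```

```text
[558. 191.  82.]
[ 671. -155.   82.]
[ 531. -204.   82.]
[408. 137.  82.]
rib [514.  70. 105.]
```

View pics/topc.png

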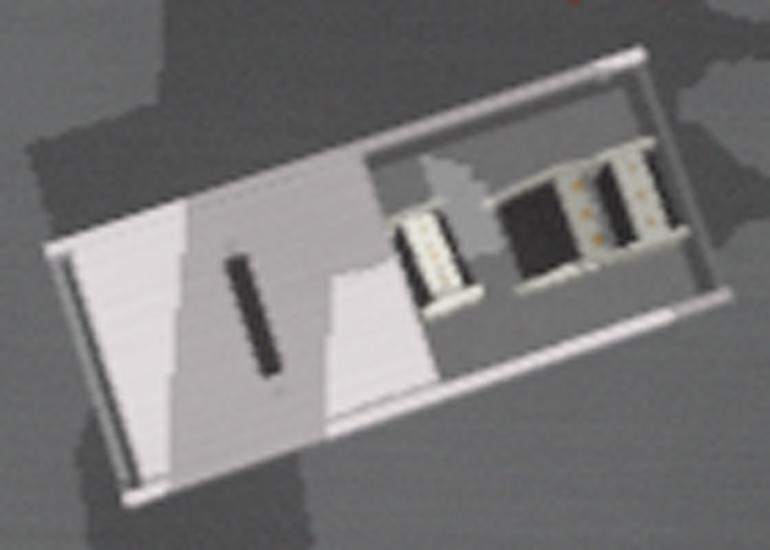

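The crop confirms it. coil_end is upright at crop (645,195), coil_mid is upright at (435,260), and the leaning coil is at (545,230), with its black side face visible and its tags tilted towards coil_end. The lean is towards -y (right in the image), and its pivot is its lower -y edge.

My plan is to grip it on its flanges, roll it over that edge and release. For the cover, I'll push the rib from its +y side with the fingers closed. First I work out the move to a hover pose.

Run:
```python
from h import *; from plant import bot
c=bot.get_calibration("top")
q=lambda u,v,z: onz(c,250+u/5.5,170+v/5.5,z)
P=[q(50,250,82),q(640,55,82),q(728,295,82),q(130,498,82)]
print(np.round(P)); print("tipped",q(548,228,45).round())
o=bot.get_obs(); T=R.from_euler("xyz",o["tcp_rot"])
# hover at tip +30 in tray y
print("shift tool",T.inv().apply(q(548,228,45)+[0,0,175]-o["tool_pos"]).round())
```

```text
[[ 551.  190.   82.]
 [ 674. -153.   82.]
 [ 532. -205.   82.]
 [ 410.  138.   82.]]
tipped [ 574. -102.   45.]
shift tool [ 512. -245.    7.]
```

>>> jog_arm:
  targets:
    - {"xyz":[0.64,-0.306,0],"spin":0}
    - {"xyz":[0.64,-0.306,0],"spin":0}
    - {"xyz":[0.64,-0.306,0],"spin":0}
    - {"xyz":[0.64,-0.306,0],"spin":0}
    - {"xyz":[0.64,-0.306,0],"spin":0}
    - {"xyz":[0.64,-0.306,0],"spin":0}
    - {"xyz":[0.64,-0.306,0],"spin":0}
    - {"xyz":[0.64,-0.306,0],"spin":0}
    - {"xyz":[0.64,-0.306,0],"spin":0}
    - {"xyz":[0.64,-0.306,0],"spin":0}
  gripper: 100

```text
time: 1.35
tool_pos: [575.5, -101.7, 226.3]
tcp_rot: [-3.141, 0.001, 0.323]
contact_force: [-0.3, -0.7, 0.4]
grip_width: 91.5
finger_force: 0.0
```

>>> jog_arm:
  targets:
    - {"xyz":[0,0,0],"spin":-1}
    - {"xyz":[0,0,0],"spin":-1}
    - {"xyz":[0,0,0],"spin":-1}
    - {"xyz":[0,0,0],"spin":-1}
    - {"xyz":[0,0,0],"spin":-1}
    - {"xyz":[0,0,0],"spin":-1}
    - {"xyz":[0,0,0],"spin":-1}
    - {"xyz":[0,0,0],"spin":-1}
    - {"xyz":[0,0,0],"spin":-1}
    - {"xyz":[0,0,0],"spin":-1}

```text
time: 2.6
tool_pos: [574.2, -103.3, 226.2]
tcp_rot: [-3.14, 0.0, 1.326]
contact_force: [0.2, -0.4, 0.6]
grip_width: 91.7
finger_force: 0.0
```

>>> jog_arm:
  targets:
    - {"xyz":[0,0,0],"spin":-1}
    - {"xyz":[0,0,0],"spin":-1}
    - {"xyz":[0,0,0],"spin":-1}
    - {"xyz":[0,0,0],"spin":-1}
    - {"xyz":[0,0,0],"spin":-1}
    - {"xyz":[0,0,0],"spin":-0.9}
    - {"xyz":[0,0,0],"spin":0}
    - {"xyz":[0,0,0],"spin":0}
    - {"xyz":[0,0,0],"spin":0}
    - {"xyz":[0,0,0],"spin":0}

```text
time: 3.85
tool_pos: [574.4, -103.3, 226.7]
tcp_rot: [-3.142, 0.0, 1.912]
contact_force: [0.0, -0.3, 0.0]
grip_width: 91.8
finger_force: 0.0
```

Run:
```python
from h import *; from plant import bot
o=bot.get_obs();print(o["time"],o["tool_pos"],o["tcp_rot"],bot.get_calibration("wrist"))
cv2.imwrite("pics/w1.png",bot.capture("wrist"))
```

```text
3.85 [ 574.4490464  -103.33143498  226.69587188] [-3.14154004e+00  8.03617045e-05  1.91230250e+00] {'vfov': 59.73165669973766, 'cx': 315.30491868650864, 'cy': 198.04451444748304, 'eye': array([546.33433247, -26.6319848 , 384.42157964]), 'rotation': array([2.84347650e+00, 1.08382110e-03, 3.41408668e-01])}
```

View pics/w1.png

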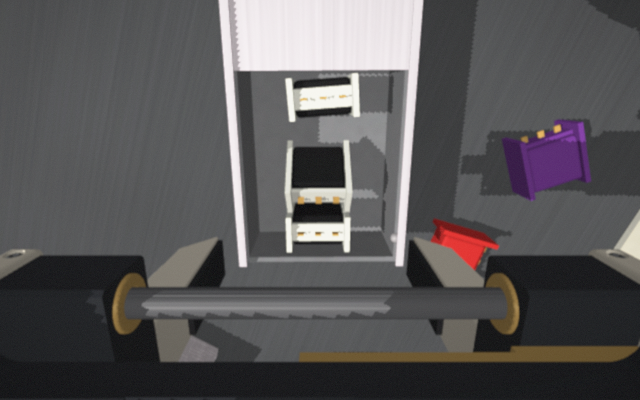

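In the wrist view, image up is tray +y and right is tray +x. The tipped coil's flanges are at u≈290 and 350, running from v≈142 (raised lower edge) to about 200 (top). coil_mid is at (323,97), coil_end at (318,232), the rails at u≈229–243 and 402–415, and the end wall at v≈260.

Run:
```python
from h import *; from plant import bot
c=bot.get_calibration("wrist"); c["eye"]=np.array([546.334,-26.632,384.42]);o=bot.get_obs()
w=lambda u,v,z:onz(c,u,v,z)
L=[w(229,100,82),w(243,264,82)];Rr=[w(415,100,82),w(402,264,82)]
for a,b in(L,Rr): d=a-b; print("yaw",np.arctan2(-d[0],d[1]))
yaw=0.343; ex=np.array([np.cos(yaw),np.sin(yaw),0]); ey=np.array([-ex[1],ex[0],0])
xc=np.mean([p@ex for p in L+Rr])
yend=w(325,260,72)@ey   # outer/mid of end wall
yo=yend+182.5
def t(p): return (round(p@ex-xc,1),round(p@ey-yo,1),p[2])
print("origin",xc*ex+yo*ey)
for n,u,v,z in[("tipL_lowedge",290,143,29),("tipR_low",349,142,29),("tipL_top",290,205,78),("tags+y",320,196,76),("endL",290,250,70),("endR",348,249,70),("end+y top",320,222,70),("midL top",290,84,70),("midL",290,120,70),("midR",355,114,70),("cover edge",325,70,77.5)]: print(n,t(w(u,v,z)))
print("tcp",t(o["tool_pos"]))
```

```text
yaw 0.3574013114760632
yaw 0.34328028529747817
origin [544.35197899  -3.82269543   0.        ]
tipL_lowedge (np.float64(-32.0), np.float64(-72.7), np.float64(29.0))
tipR_low (np.float64(28.0), np.float64(-71.8), np.float64(29.0))
tipL_top (np.float64(-29.7), np.float64(-123.0), np.float64(78.0))
tags+y (np.float64(-1.9), np.float64(-114.9), np.float64(76.0))
endL (np.float64(-31.4), np.float64(-172.5), np.float64(70.0))
endR (np.float64(26.0), np.float64(-171.5), np.float64(70.0))
end+y top (np.float64(-1.8), np.float64(-143.0), np.float64(70.0))
midL top (np.float64(-27.8), np.float64(-16.4), np.float64(70.0))
midL (np.float64(-28.5), np.float64(-46.6), np.float64(70.0))
midR (np.float64(28.7), np.float64(-41.5), np.float64(70.0))
cover edge (np.float64(1.9), np.float64(-5.5), np.float64(77.5))
tcp (np.float64(-5.1), np.float64(-103.8), np.float64(226.70312361751942))
```

>>> jog_arm:
  targets:
    - {"xyz":[0.035,0.04,0.25],"spin":0}
    - {"xyz":[0,0,0.25],"spin":0}
    - {"xyz":[0,0,0.25],"spin":0}
    - {"xyz":[0,0,0.25],"spin":0}
    - {"xyz":[0,0,0.25],"spin":0}
    - {"xyz":[0,0,0.25],"spin":0}
    - {"xyz":[0,0,0.25],"spin":0}
    - {"xyz":[0,0,0.25],"spin":0}
    - {"xyz":[0,0,0.25],"spin":0}
    - {"xyz":[0,0,0.25],"spin":0}
  gripper: 85

```text
time: 5.15
tool_pos: [576.7, -99.7, 26.1]
tcp_rot: [3.141, 0.0, 1.913]
contact_force: [0.8, 0.3, -0.2]
grip_width: 78.1
finger_force: 0.0
```

>>> jog_arm:
  targets:
    - {"xyz":[0,0,0],"spin":0}
    - {"xyz":[0,0,0],"spin":0}
    - {"xyz":[0,0,0],"spin":0}
    - {"xyz":[0,0,0],"spin":0}
    - {"xyz":[0,0,0],"spin":0}
    - {"xyz":[0,0,0],"spin":0}
    - {"xyz":[0,0,0],"spin":0}
    - {"xyz":[0,0,0],"spin":0}
    - {"xyz":[0,0,0],"spin":0}
    - {"xyz":[0,0,0],"spin":0}
  gripper: 0

```text
time: 6.4
tool_pos: [576.9, -99.7, 27.1]
tcp_rot: [3.141, 0.001, 1.913]
contact_force: [0.2, 0.4, 5.8]
grip_width: 62.1
finger_force: 30.0
```

>>> jog_arm:
  targets:
    - {"xyz":[0.028,0,0.012],"spin":0}
    - {"xyz":[0.028,0,0.005],"spin":0}
    - {"xyz":[0.028,0,0.005],"spin":0}
    - {"xyz":[0.028,0,0.005],"spin":0}
    - {"xyz":[0.028,0,0.008],"spin":0}
    - {"xyz":[0.028,0,0.008],"spin":0}
    - {"xyz":[0.028,0,0.01],"spin":0}
    - {"xyz":[0.028,0,0.01],"spin":0}
    - {"xyz":[0,0,0],"spin":0}
    - {"xyz":[0,0,0],"spin":0}

```text
time: 7.65
tool_pos: [573.8, -86.0, 25.1]
tcp_rot: [3.136, 0.008, 1.913]
contact_force: [-0.5, -8.9, 19.7]
grip_width: 61.9
finger_force: 30.0
```

Run:
```python
from h import *; from plant import bot
t=bot.capture("top"); w=bot.capture("wrist"); s=bot.capture("scene")
a=cv2.resize(t[180:240,310:390],(400,300),interpolation=cv2.INTER_CUBIC)
b=cv2.resize(s[170:260,230:350],(400,300),interpolation=cv2.INTER_CUBIC)
cv2.imwrite("pics/c2.png",np.vstack([np.hstack([a,b]),np.hstack([cv2.resize(w,(400,250)),np.zeros((250,400,3),np.uint8)])]))
```

```text
(no output)
```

View pics/c2.png

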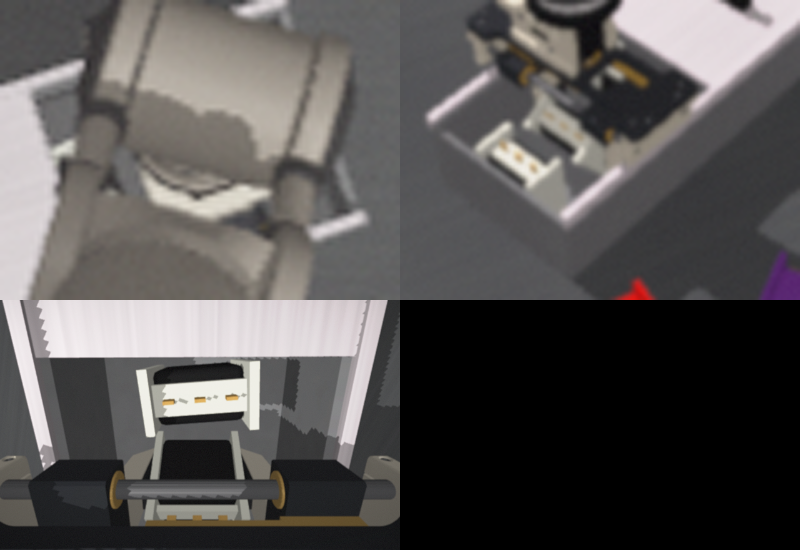

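The coil's top has come away from coil_end. In the wrist inset its raised edge is at full-image v≈211 and its top +y edge at about v≈325–344. I'll estimate the tilt from those.

Run:
```python
from h import *; from plant import bot
c=bot.get_calibration("wrist"); o=bot.get_obs(); yaw=.342
ey=np.array([-np.sin(yaw),np.cos(yaw),0]);ex=np.array([np.cos(yaw),np.sin(yaw),0]);ez=np.array([0,0,1.])
g=o["tool_pos"]+19*ez
for d in(40,33,26,19,12,5):
    k=np.radians(d)
    f=lambda y,z: g-31*ex+ey*(y*np.cos(k)-z*np.sin(k))+ez*(y*np.sin(k)+z*np.cos(k))
    print(d,"low",proj(c,f(12,-30)).round(),"top",proj(c,f(12,34)).round(),"lowz",f(-24,-30)[2].round(1))
```

```text
40 low [251. 210.] top [234. 360.] lowz 5.7
33 low [252. 212.] top [233. 354.] lowz 5.9
26 low [254. 215.] top [232. 345.] lowz 6.6
19 low [255. 218.] top [230. 335.] lowz 8.0
12 low [256. 222.] top [230. 324.] lowz 9.8
5 low [257. 227.] top [229. 312.] lowz 12.2
```

>>> jog_arm:
  targets:
    - {"xyz":[0.02,0,0.012],"spin":0}
    - {"xyz":[0.02,0,0.012],"spin":0}
    - {"xyz":[0.02,0,0.012],"spin":0}
    - {"xyz":[0.02,0,0.012],"spin":0}
    - {"xyz":[0.02,0,0.012],"spin":0}
    - {"xyz":[0,0,0],"spin":0}
    - {"xyz":[0,0,0],"spin":0}
    - {"xyz":[0,0,0],"spin":0}
    - {"xyz":[0,0,0],"spin":0}
    - {"xyz":[0,0,0],"spin":0}

```text
time: 9.05
tool_pos: [570.7, -77.1, 20.3]
tcp_rot: [3.136, 0.006, 1.913]
contact_force: [-1.9, -4.4, 22.7]
grip_width: 61.8
finger_force: 30.0
```

Run:
```python
from h import *; from plant import bot
w=bot.capture("wrist"); s=bot.capture("scene")
b=cv2.resize(s[180:250,240:340],(800,560),interpolation=cv2.INTER_CUBIC)[:,200:600]
cv2.imwrite("pics/c3.png",np.hstack([b,cv2.resize(w[100:380,180:420],(400,467))[:,:] if 0 else cv2.copyMakeBorder(cv2.resize(w[100:380,180:420],(400,467)),0,93,0,0,0)]))
```

```text
(no output)
```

View pics/c3.png

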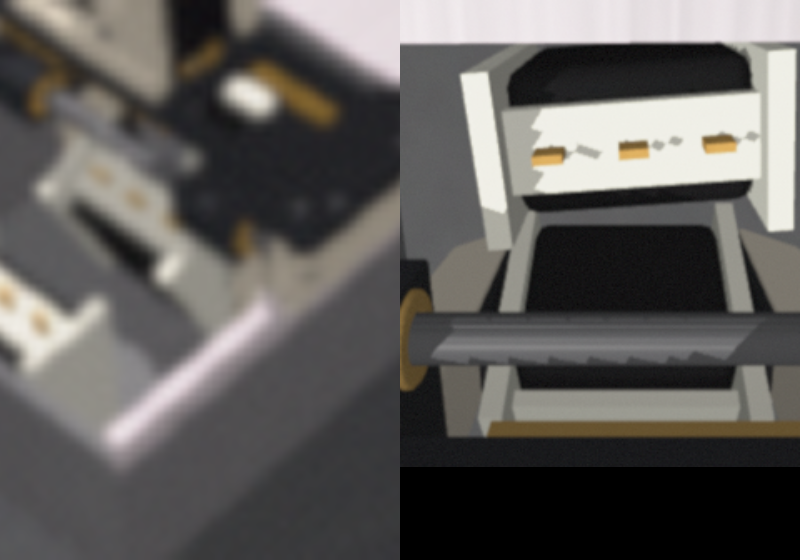

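The coil still leans and is now close to coil_mid. Instead of pushing further, I'll lift it slightly and press its top back against coil_end. coil_end has the end wall behind it, so it should square the coil up.

>>> jog_arm:
  targets:
    - {"xyz":[0,0,-0.05],"spin":0}
    - {"xyz":[0,0,-0.04],"spin":0}
    - {"xyz":[-0.04,0,0],"spin":0}
    - {"xyz":[-0.05,0,0],"spin":0}
    - {"xyz":[-0.05,0,0],"spin":0}
    - {"xyz":[-0.05,0,0],"spin":0}
    - {"xyz":[-0.05,0,0],"spin":0}
    - {"xyz":[-0.04,0,0],"spin":0}
    - {"xyz":[-0.03,0,0],"spin":0}
    - {"xyz":[0,0,0],"spin":0}

```text
time: 10.4
tool_pos: [576.2, -98.7, 24.1]
tcp_rot: [3.142, 0.0, 1.913]
contact_force: [-0.7, 0.4, -2.7]
grip_width: 62.0
finger_force: 30.0
```

>>> jog_arm:
  targets:
    - {"xyz":[-0.025,0,0],"spin":0}
    - {"xyz":[-0.025,0,0],"spin":0}
    - {"xyz":[-0.025,0,0],"spin":0}
    - {"xyz":[-0.025,0,0],"spin":0}
    - {"xyz":[-0.025,0,0],"spin":0}
    - {"xyz":[-0.025,0,0],"spin":0}
    - {"xyz":[-0.025,0,0],"spin":0}
    - {"xyz":[-0.025,0,0],"spin":0}
    - {"xyz":[0,0,0],"spin":0}
    - {"xyz":[0,0,0],"spin":0}

```text
time: 11.65
tool_pos: [578.8, -107.8, 22.3]
tcp_rot: [-3.137, -0.01, 1.914]
contact_force: [-3.0, 23.0, -6.1]
grip_width: 61.9
finger_force: 30.0
```

>>> jog_arm:
  targets:
    - {"xyz":[-0.02,0,0],"spin":0}
    - {"xyz":[-0.02,0,0],"spin":0}
    - {"xyz":[-0.02,0,0],"spin":0}
    - {"xyz":[-0.02,0,0],"spin":0}
    - {"xyz":[0,0,0],"spin":0}
    - {"xyz":[0,0,0],"spin":0}
    - {"xyz":[0,0,0],"spin":0}
    - {"xyz":[0,0,0],"spin":0}
    - {"xyz":[0,0,0],"spin":0}
    - {"xyz":[0,0,0],"spin":0}

```text
time: 12.9
tool_pos: [580.5, -112.8, 21.8]
tcp_rot: [-3.137, -0.012, 1.914]
contact_force: [-2.6, 25.4, -6.9]
grip_width: 61.6
finger_force: 30.0
```

Run:
```python
from h import *; from plant import bot
w=bot.capture("wrist"); s=bot.capture("scene")
b=cv2.resize(s[180:250,240:340],(800,560),interpolation=cv2.INTER_CUBIC)[:,50:450]
cv2.imwrite("pics/c4.png",np.hstack([b,cv2.copyMakeBorder(cv2.resize(w[100:380,180:420],(400,467)),0,93,0,0,0)]))
```

```text
(no output)
```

View pics/c4.png

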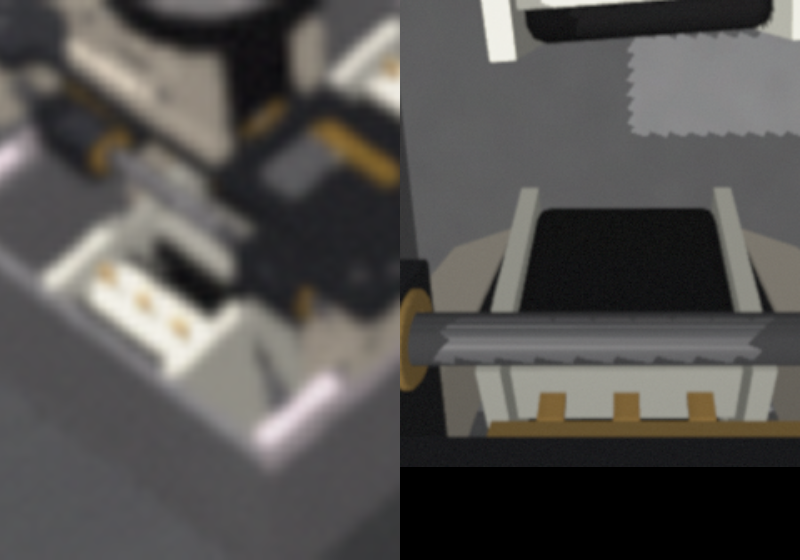

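The wrist inset now shows the tags on the top face. The flange spans v≈212 to 319, a lean of only about 14°, so the coil will settle upright by itself. Next I back off from coil_end, touch the floor lightly and release.

>>> jog_arm:
  targets:
    - {"xyz":[0.04,0,0],"spin":0}
    - {"xyz":[0.04,0,0],"spin":0}
    - {"xyz":[0.04,0,0],"spin":0}
    - {"xyz":[0.04,0,0],"spin":0}
    - {"xyz":[0.04,0,0],"spin":0}
    - {"xyz":[0,0,0.02],"spin":0}
    - {"xyz":[0,0,0.02],"spin":0}
    - {"xyz":[0,0,0],"spin":0}
    - {"xyz":[0,0,0],"spin":0}
    - {"xyz":[0,0,0],"spin":0}

```text
time: 14.25
tool_pos: [578.3, -104.7, 20.9]
tcp_rot: [3.142, 0.0, 1.913]
contact_force: [0.3, -0.6, -3.6]
grip_width: 62.1
finger_force: 30.0
```

>>> jog_arm:
  targets:
    - {"xyz":[0,0,0.01],"spin":0}
    - {"xyz":[0,0,0.01],"spin":0}
    - {"xyz":[0,0,0],"spin":0}
    - {"xyz":[0,0,0],"spin":0}
    - {"xyz":[0,0,0],"spin":0}
    - {"xyz":[0,0,0],"spin":0}
    - {"xyz":[0,0,0],"spin":0}
    - {"xyz":[0,0,0],"spin":0}
    - {"xyz":[0,0,0],"spin":0}
    - {"xyz":[0,0,0],"spin":0}

```text
time: 15.5
tool_pos: [578.5, -104.7, 20.4]
tcp_rot: [3.141, 0.001, 1.913]
contact_force: [-3.7, -0.2, 6.4]
grip_width: 61.7
finger_force: 30.0
```

>>> jog_arm:
  targets:
    - {"xyz":[0,0,0],"spin":0}
    - {"xyz":[0,0,0],"spin":0}
    - {"xyz":[0,0,0],"spin":0}
    - {"xyz":[0,0,0],"spin":0}
    - {"xyz":[0,0,0],"spin":0}
    - {"xyz":[0,0,0],"spin":0}
    - {"xyz":[0,0,0],"spin":0}
    - {"xyz":[0,0,0],"spin":0}
    - {"xyz":[0,0,0],"spin":0}
    - {"xyz":[0,0,0],"spin":0}
  gripper: 85

```text
time: 16.75
tool_pos: [578.3, -104.6, 19.3]
tcp_rot: [3.142, 0.0, 1.913]
contact_force: [-0.0, -0.0, 0.5]
grip_width: 78.0
finger_force: 0.0
```

>>> jog_arm:
  targets:
    - {"xyz":[0,0,-0.15],"spin":0}
    - {"xyz":[0,0,-0.25],"spin":0}
    - {"xyz":[0,0,-0.25],"spin":0}
    - {"xyz":[0,0,-0.25],"spin":0}
    - {"xyz":[0,0,-0.25],"spin":0}
    - {"xyz":[0,0,-0.25],"spin":0}
    - {"xyz":[0,0,-0.25],"spin":0}
    - {"xyz":[0,0,-0.25],"spin":0}
    - {"xyz":[0,0,0],"spin":0}
    - {"xyz":[0,0,0],"spin":0}

```text
time: 18.0
tool_pos: [577.9, -104.5, 170.9]
tcp_rot: [-3.141, -0.0, 1.913]
contact_force: [-0.9, -0.0, -0.5]
grip_width: 78.2
finger_force: 0.0
```

Run:
```python
from h import *; from plant import bot
print(bot.get_calibration("wrist"))
w=bot.capture("wrist"); s=bot.capture("scene")
b=cv2.resize(s[180:250,240:340],(800,560),interpolation=cv2.INTER_CUBIC)[:,50:450]
cv2.imwrite("pics/c5.png",np.hstack([b,cv2.copyMakeBorder(cv2.resize(w[0:280,200:440],(400,467)),0,93,0,0,0)]))
```

```text
{'vfov': 59.73165669973766, 'cx': 315.30491868650864, 'cy': 198.04451444748304, 'eye': array([549.86696813, -27.82700938, 328.63738181]), 'rotation': array([2.84385324e+00, 1.58905102e-03, 3.41903940e-01])}
```

View pics/c5.png

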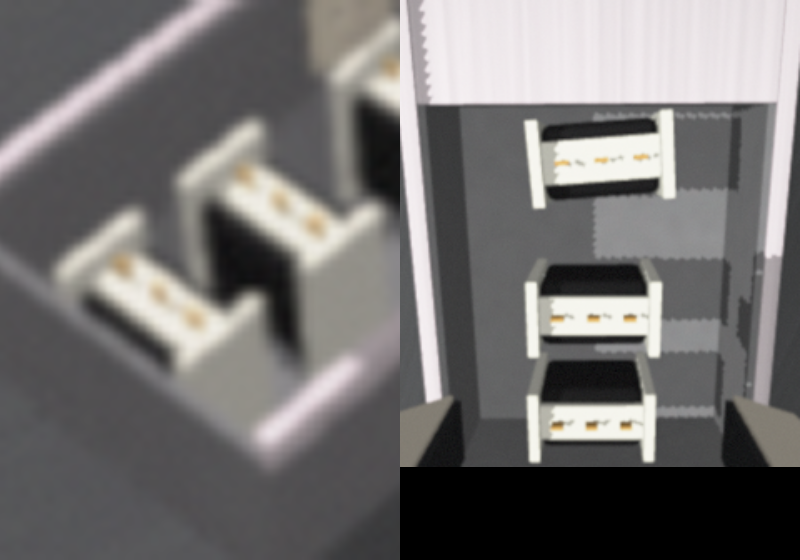

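All three coils are standing upright in both views: crop tops at about (600,150), (595,315) and (595,420), with gaps between them. Now for the cover: close the fingers, go beyond the rib on its +y side, lower, and push towards -y.

>>> jog_arm:
  targets:
    - {"xyz":[0.35,0.02,0],"spin":0}
    - {"xyz":[0.35,0,0],"spin":0}
    - {"xyz":[0.35,0,0],"spin":0}
    - {"xyz":[0.35,0,0],"spin":0}
    - {"xyz":[0.35,0,0],"spin":0}
    - {"xyz":[0.35,0,0],"spin":0}
    - {"xyz":[0.35,0,0],"spin":0}
    - {"xyz":[0.35,0,0],"spin":0}
    - {"xyz":[0,0,0],"spin":0}
    - {"xyz":[0,0,0],"spin":0}
  gripper: 0

```text
time: 19.35
tool_pos: [504.8, 106.5, 170.9]
tcp_rot: [-3.141, 0.0, 1.913]
contact_force: [0.2, 0.1, -1.2]
grip_width: 0.7
finger_force: 0.0
```

Run:
```python
from h import *; from plant import bot
t=bot.capture("scene")
cv2.imwrite("pics/s6.png",cv2.resize(t[110:250,230:390],None,fx=4,fy=4,interpolation=cv2.INTER_CUBIC))
o=bot.get_obs();c=bot.get_calibration("scene")
for z in(105,86):
  p=o["tool_pos"].copy();p[2]=z; print(((proj(c,p)-[230,110])*4).round())
```

```text
[413. 177.]
[413. 197.]
```

View pics/s6.png

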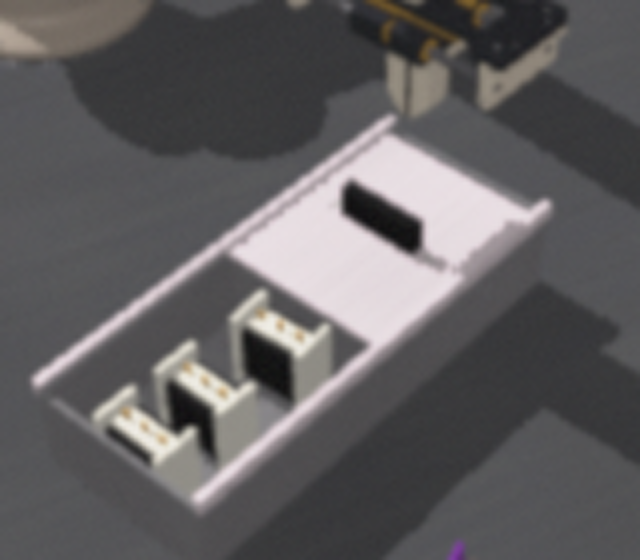

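The picture shows all three coils upright, the rib's top centre at crop (382,205), and the tool at (413,177), about 35 mm beyond the rib. It's clear to descend.

>>> jog_arm:
  targets:
    - {"xyz":[0,0,0.2],"spin":0}
    - {"xyz":[0,0,0.2],"spin":0}
    - {"xyz":[0,0,0.2],"spin":0}
    - {"xyz":[0,0,0.2],"spin":0}
    - {"xyz":[0,0,0.15],"spin":0}
    - {"xyz":[0,0,0.1],"spin":0}
    - {"xyz":[0,0,0],"spin":0}
    - {"xyz":[-0.1,0,0],"spin":0}
    - {"xyz":[-0.1,0,0],"spin":0}
    - {"xyz":[0,0,0],"spin":0}

```text
time: 20.65
tool_pos: [510.6, 91.1, 87.6]
tcp_rot: [3.141, 0.0, 1.912]
contact_force: [-0.6, 0.2, -0.6]
grip_width: 0.6
finger_force: 0.0
```

>>> jog_arm:
  targets:
    - {"xyz":[-0.15,0,0],"spin":0}
    - {"xyz":[-0.15,0,0],"spin":0}
    - {"xyz":[-0.2,0,0],"spin":0}
    - {"xyz":[-0.2,0,0],"spin":0}
    - {"xyz":[-0.2,0,0],"spin":0}
    - {"xyz":[-0.2,0,0],"spin":0}
    - {"xyz":[-0.2,0,0],"spin":0}
    - {"xyz":[-0.2,0,0],"spin":0}
    - {"xyz":[-0.15,0,0],"spin":0}
    - {"xyz":[-0.15,0,0],"spin":0}

```text
time: 21.9
tool_pos: [558.5, -44.5, 87.2]
tcp_rot: [-3.141, -0.0, 1.913]
contact_force: [0.9, 3.6, 1.1]
grip_width: 0.3
finger_force: 1.3
```

>>> jog_arm:
  targets:
    - {"xyz":[-0.06,0,0],"spin":0}
    - {"xyz":[-0.06,0,0],"spin":0}
    - {"xyz":[-0.06,0,0],"spin":0}
    - {"xyz":[-0.06,0,0],"spin":0}
    - {"xyz":[-0.06,0,0],"spin":0}
    - {"xyz":[-0.06,0,0],"spin":0}
    - {"xyz":[-0.06,0,0],"spin":0}
    - {"xyz":[-0.04,0,0],"spin":0}
    - {"xyz":[-0.04,0,0],"spin":0}
    - {"xyz":[0,0,0],"spin":0}

```text
time: 23.15
tool_pos: [569.4, -75.1, 87.2]
tcp_rot: [-3.139, -0.011, 1.913]
contact_force: [-7.2, 27.4, 9.1]
grip_width: 0.5
finger_force: 14.2
```

>>> jog_arm:
  targets:
    - {"xyz":[-0.02,0,0],"spin":0}
    - {"xyz":[-0.02,0,0],"spin":0}
    - {"xyz":[0,0,0],"spin":0}
    - {"xyz":[0,0,0],"spin":0}
    - {"xyz":[0,0,0],"spin":0}
    - {"xyz":[0,0,0],"spin":0}
    - {"xyz":[0,0,0],"spin":0}
    - {"xyz":[0,0,0],"spin":0}
    - {"xyz":[0,0,0],"spin":0}
    - {"xyz":[0,0,0],"spin":0}

```text
time: 24.4
tool_pos: [569.3, -75.2, 87.2]
tcp_rot: [-3.138, -0.016, 1.914]
contact_force: [-8.6, 39.0, 14.3]
grip_width: 0.6
finger_force: 19.7
```

Firm stop: the force rose and the arm didn't move. I back off, lift clear and check.

>>> jog_arm:
  targets:
    - {"xyz":[0.15,0,0],"spin":0}
    - {"xyz":[0.15,0,0],"spin":0}
    - {"xyz":[0.15,0,0],"spin":0}
    - {"xyz":[0,0,-0.3],"spin":0}
    - {"xyz":[0,0,-0.5],"spin":0}
    - {"xyz":[0.2,0,-0.5],"spin":0}
    - {"xyz":[0.5,0,-0.3],"spin":0}
    - {"xyz":[0.5,0,0],"spin":0}
    - {"xyz":[0.5,0,0],"spin":0}
    - {"xyz":[0,0,0],"spin":0}

```text
time: 25.65
tool_pos: [514.2, 79.4, 215.5]
tcp_rot: [3.141, 0.0, 1.916]
contact_force: [0.2, 0.0, 0.5]
grip_width: 0.5
finger_force: 0.0
```

Run:
```python
from h import *; from plant import bot
t=bot.capture("scene")
cv2.imwrite("pics/s7.png",cv2.resize(t[110:250,230:390],None,fx=4,fy=4,interpolation=cv2.INTER_CUBIC))
```

```text
(no output)
```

View pics/s7.png

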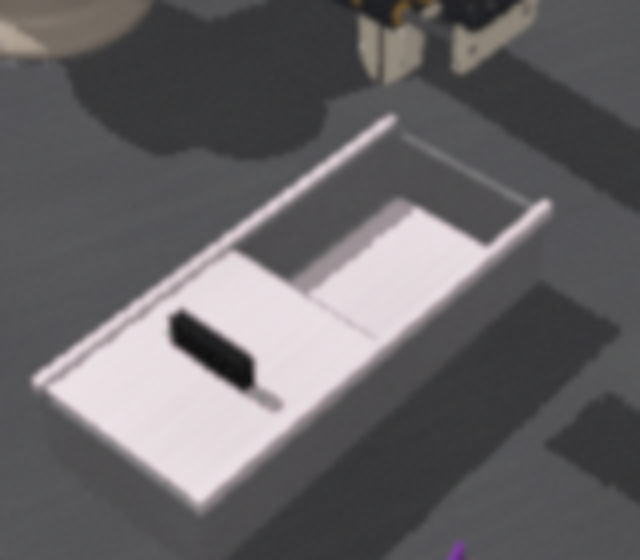

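The picture shows the cover flush with the -y end wall (edge from (40,383) to (200,505)), with the rib at (212,345) and the robot clear. I'm handing it in.

```bash
python3 -c "
from plant import bot
print(bot.close_job())"
```

```text
the job is handed in; nothing more can be done
None
```

The tipped coil stood upright between the other two when last seen before the cover went on, and the cover is pushed home to its firm stop; I handed the job in at about 26 s, and no verdict came back.

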